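# Build up the spacer stack and impeller on a bench reactor's agitator shaft

### The arm

A 6-joint arm with a two-finger parallel gripper is mounted at the origin on a cart in front of the work surface, level with it; the furniture and walls round the work are solid. World frame = base frame: x ahead of the robot, y to its left, z up, the work surface at z = 0. Lengths are in m, angles in rad, forces in N, time in s.
With the tool pointing down it reaches from about 0.25 to 0.725 m from the base axis. Payload 4 kg.
Tool frame: the origin (TCP) lies midway between the tips of the shut fingers; the grasp point (between the pads) lies 19 mm behind it; z points along the fingers, y is the line along which they close (so a half turn about z gives the same grasp; the last joint's range is limited). The gripper opens to 85 mm and grips with 20 to 120 N. Pads are 22 mm wide; open, the fingers measure 114 mm over their backs; the gripper's body (76 mm by 85 mm) begins 54 mm behind the grasp point. The pads swing forward as they close: fully open they stand 13 mm farther back than shut.
Start: joints at [-1.273, 0.241, 0.005, 1.335, 0, 1.571], TCP at [0.147, -0.478, 0.231] pointing down, gripper open.
Joint ranges: [-2.72, 2.72], [-1.05, 1.87], [-1.09, 1.28], [-1.99, 2.15], [-1.42, 1.44], [-3.14, 3.14]. Speed limits (rad/s): [2.79, 2.79, 3.14, 3.14, 3.14, 3.14].

### API

Orientations are given as a unit quaternion [x, y, z, w].
In Python, from workcell import monitor, vision, job gives the robot as it stands.
- The arm moves only by the tool move_arm, never from a script. Its argument "moves" is a list that holds one entry, the list of rows, each a list of 5 numbers: the shift along the world's x, y, z in m, then the turn about the world's z in degrees, then the opening in per cent of the stroke, from 0 (shut) to 100 (fully open). In form: [[[x, y, z, turn, gripper], ...]]. A call has 1 to 5 rows; each row is the pose to reach, as a shift and turn from the pose commanded when the call began; what a row does not reach only later rows make up. A row lasts 1/8 s, in which the tool goes at most 62.5 mm and 10.7 degrees, less where a joint would pass 70% of its speed; a pose out of reach is approached as far as the arm can. A call with a gripper value outside its range is refused whole. The fingers move at their own pace and stop on an object; the grip force is fixed at half the most. Time passes only in rows, so rows that repeat a pose let the fingers close. It gives the time, the measured TCP pose, the force, the opening and the grip force at its end, in the units of the state.
- monitor.get_obs(): the state, without advancing time (a new reading comes with each control period).
- vision.camera(name): name is "scene" or "top"; returns a dict with "color" (480x640x3 uint8, red, green, blue), "camera_matrix" (3x3 intrinsics, pixels), "eye" and "attitude" of the camera in the world. Camera axes: x right, y up, looking along -z (the intrinsics and any distortion apply to the point x, -y, -z); pixel columns grow to the right and rows downward; lengths in m; the calibration is good to about 2 mm. A picture is of the moment at which its call begins. There is no depth.
- job.job_done(): hands the job in; it is judged then, once.
The state is a dict: "clock": time; "joint_pos": joint angles; "joint_vel": joint speeds; "tau": joint torques, N m; "eef_pos": TCP position; "tool_rot": TCP orientation; "ft_force": force on the tool from outside, world axes, zero at the start; "ft_torque": the same for the moment, N m; "grip_width": finger opening in m; "grasp_force": force on a finger pad.
Only numpy, scipy, OpenCV 4.12 (cv2) and the standard library are available. Lean on these libraries where they do the work, as an engineer would, in place of code of your own. Each camera call takes 0.05 s, during which the arm holds its last target. There are 200 camera calls.

### The job

The reactor's head plate stands upside down with its agitator shaft pointing up. Take the closed grey guard tube off the shaft and stand it in its own well, the narrower one of the white storage block; then build the shaft up: slide every black spacer ring hanging on the drying rack's pegs (two or three of them) over the shaft, the first down to its shoulder and each on the last, then the impeller down onto the rings with its blades below and its hub up, and last the closed, dark steel bearing cup over the shaft end, dome up, until it sits on the impeller's hub. Leave everything else on the bench where it is, and fit a part that gets knocked aside all the same.

Things in the scene. Friction and masses are not known exactly. Their poses are not given: they have to be found in the camera images.
- headplate: Fixed, moved and turned between starts: steel disc 140 mm across, upside down on feet, top face 40 mm above the bench; in its middle a dark boss 44 mm across up to 50 mm (the shoulder), and on that the upright shaft, 22 mm thick, up to 125 mm, its last 9 mm tapered to 11 mm. Port stubs under 12 mm high. Origin: on the shaft axis at bench level; z up.
- shaft_seat (a point): Point on the shaft axis at the top of the shoulder, 50 mm above the bench, where the lowest ring's underside comes to rest; z up along the shaft. The shaft ends 75 mm above this point.
- rack: Fixed drying rack, moved and turned between starts, 270 mm wide (y), 130 deep, 180 high: sloping white panel on rod legs over a drip tray. Three white pegs, 16 mm thick, are fixed square to the panel and lean to its front, 40 degrees from the vertical, along (-0.643, 0, 0.766) of its frame; collar at the foot 34 mm across, 14 long, then 43 mm to the open end. Origin: centre of the underside; x to its back, z up.
- peg0_tip (a point): Centre of the open end of the rack's first peg (rack-frame y = -95 mm), on the peg's axis, 43 mm from its collar's face; only a position, its axes are the rack's.
- peg1_tip (a point): Centre of the open end of the rack's second peg (rack-frame y = +0 mm), on the peg's axis, 43 mm from its collar's face; only a position, its axes are the rack's.
- peg2_tip (a point): Centre of the open end of the rack's third peg (rack-frame y = +95 mm), on the peg's axis, 43 mm from its collar's face; only a position, its axes are the rack's.
- ring_a: Black spacer ring, 56 mm outside, bore 26 mm, 12 mm thick, 60 g; absent in some starts. Hangs on a peg of the rack against its collar, 14 mm off the panel, its axis parallel to the peg and about 5 mm below the peg's axis. Origin: centre of the ring; z along its axis. Let go on the shaft it slides down by its own weight.
- ring_b: Black spacer ring, 56 mm outside, bore 26 mm, 12 mm thick, 60 g; absent in some starts. Hangs on a peg of the rack against its collar, 14 mm off the panel, its axis parallel to the peg and about 5 mm below the peg's axis. Origin: centre of the ring; z along its axis. Let go on the shaft it slides down by its own weight.
- ring_c: Black spacer ring, 56 mm outside, bore 26 mm, 12 mm thick, 60 g; absent in some starts. Hangs on a peg of the rack against its collar, 14 mm off the panel, its axis parallel to the peg and about 5 mm below the peg's axis. Origin: centre of the ring; z along its axis. Let go on the shaft it slides down by its own weight.
- impeller: Steel impeller, about 150 g, loose on the bench, blades down: hub 37 mm outside, bore 26 mm through, 28 mm high; at its foot a thin disc and six flat radial blades, 88 mm across their ends, 14 mm high (one along the impeller's +x, then every 60 degrees). Grasp the hub above the blades. Origin: on the axis at the underside; z up.
- cup: Dark steel bearing cup, about 150 g, standing loose on the bench with its mouth down: 50 mm outside, 47 mm high, bore 26 mm and 26 mm deep from below, closed with a blunt dome above (straight sided up to 40 mm). Origin: on the axis at the mouth (underside); z up.
- guard: Grey shaft guard: closed tube 44 mm outside, 90 mm high, bore 26 mm and 82 mm deep from below, 80 g, three dark bands near its top; stands on the shoulder over the shaft at the start (origin 50 mm above the bench). Origin: on the axis at its open underside; z up.
- block: Fixed white storage block, moved and turned between starts, 85 x 150 x 36 mm with two round wells open at the top, each 22 mm deep: the guard's, 51 mm wide, at y = +38 mm, and a wider one, 63 mm, at y = -36 mm, which stays empty; mouths flared 4 mm. Origin: centre of its underside; z up.
- guard_well (a point): Centre of the floor of the guard's well (the narrower one), 14 mm above the bench; the well's mouth is 22 mm above this point.
- bottle_dye: Bystander: reagent bottle with orange cap, 52 mm wide, 98 mm high. Origin: centre of its underside.
- timer: Bystander: white bench timer, 66 x 62 x 18 mm. Origin: centre of its underside.
There are look-alikes about, which are no part of the job. Several things look just like the cup: the one meant starts farthest to the robot's left. What is shaped like the ring_c but green is not meant.

How it is judged:
By the outcome, as a careful person would: the job done as asked, in the order asked, and still so for the second after the job is handed in, with the robot touching nothing.
Of ring_a, ring_b, ring_c only 2 to 3 are there at a start; the rules pass over those that are not, and their reading is None.
At some moment in a run one of cup, impeller may be knocked a few centimetres aside while the robot is not near it.
It also fails if it takes over 210 s, if anything falls off the work surface, if the arm or the gripper's body presses on something with over 40 N, if the wrist force passes 120 N, or if a joint passes its speed limit or range.

## Working session

There is one attempt and no reset: what is moved stays moved. The work goes in short steps, Python scripts to look and compute and a tool call to move; the robot and the scene stay as the last step left them, time stands still between calls to the robot, and variables do not carry over. Pictures are saved under pics/ and viewed, at most 14 in all, crops included, and the job is handed in when it is done.

Besides the shell and the picture viewer there is one more tool, called after "Emit:" by a JSON object that holds its "api" and its "payload", one argument or row to a line. move_arm: Moves the arm, as the interface text tells. Its arguments: {"type":"object","properties":{"moves":{"type":"array","items":{"type":"array","items":{"type":"array","items":{"type":"number"}}}}},"required":["moves"]}

```bash
ls; mkdir -p pics; cat > h.py <<'E'
import numpy as np, cv2
from scipy.spatial.transform import Rotation as R
from workcell import monitor, vision, job
def cam(n,save=None):
    c=vision.camera(n)
    if save: cv2.imwrite('pics/'+save,c['color'][:,:,::-1])
    return c
def rot(c):
    a=np.array(c['attitude'],float)
    return R.from_quat(a).as_matrix() if a.size==4 else a.reshape(3,3)
def ray(c,u,v):
    K=np.array(c['camera_matrix']); d=np.linalg.inv(K)@[u,v,1]
    return np.array(c['eye']),rot(c)@np.array([d[0],-d[1],-d[2]])
def onz(c,u,v,z):
    e,d=ray(c,u,v); return e+d*(z-e[2])/d[2]
def proj(c,p):
    q=rot(c).T@(np.array(p)-c['eye']); q=np.array([q[0],-q[1],-q[2]]); q=np.array(c['camera_matrix'])@q
    return q[:2]/q[2]
def tri(c1,uv1,c2,uv2):
    e1,d1=ray(c1,*uv1); e2,d2=ray(c2,*uv2); d1/=np.linalg.norm(d1); d2/=np.linalg.norm(d2)
    s=np.linalg.lstsq(np.c_[d1,-d2],e2-e1,rcond=None)[0]
    a=e1+s[0]*d1;b=e2+s[1]*d2
    return (a+b)/2,np.linalg.norm(a-b)
E
python3 - <<'E'
from h import *
for n in('top','scene'):
    c=cam(n,n+'0.png'); print(n,{k:c[k] for k in c if k!='color'})
print(monitor.get_obs())
E
```

```text
pics
top {'camera_matrix': array([[517.95666575,   0.        , 320.39742527],
       [  0.        , 517.95666575, 238.65887876],
       [  0.        ,   0.        ,   1.        ]]), 'eye': array([ 0.33026068, -0.08943793,  1.54137651]), 'attitude': array([ 0.03800438, -0.04417525, -0.69981441,  0.71194382])}
scene {'camera_matrix': array([[529.42552624,   0.        , 316.79078922],
       [  0.        , 529.42552624, 236.06043796],
       [  0.        ,   0.        ,   1.        ]]), 'eye': array([-0.32643076,  0.92436281,  0.83142414]), 'attitude': array([-0.17138605,  0.48186616,  0.81031613, -0.28604124])}
{'clock': 0.1, 'joint_pos': array([-1.27301206e+00,  2.41338288e-01,  3.86893100e-03,  1.33521025e+00,
       -1.48065007e-05,  1.57078621e+00]), 'joint_vel': array([-0.00111617, -0.00091093,  0.00424058, -0.00128052,  0.00261464,
       -0.00085495]), 'tau': array([-6.16324232e-04, -3.73137295e+01,  2.53010130e+01,  1.08428570e-02,
        6.22985158e-05,  1.84984636e-06]), 'eef_pos': array([ 0.14653128, -0.47745564,  0.23050547]), 'tool_rot': array([ 9.88934838e-01,  1.48347561e-01, -1.47002088e-04, -9.30125026e-04]), 'ft_force': array([-0.25334966,  0.23267276, -0.09563404]), 'ft_torque': array([-0.01272684, -0.01556539,  0.0241899 ]), 'grasp_force': 0.0, 'grip_width': 0.08555231651876728}
```

View pics/top0.png

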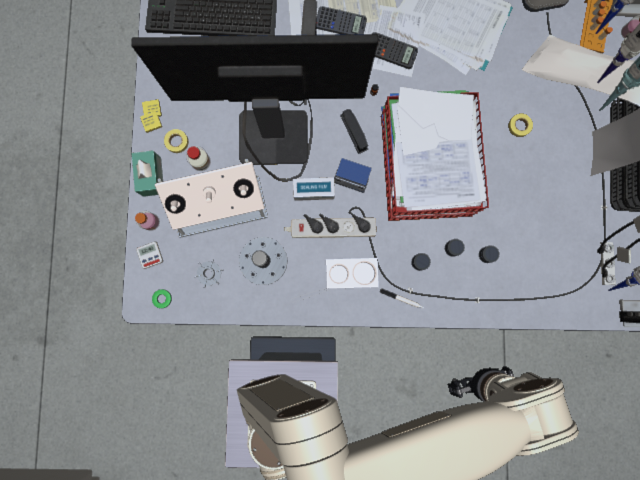

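View pics/scene0.png

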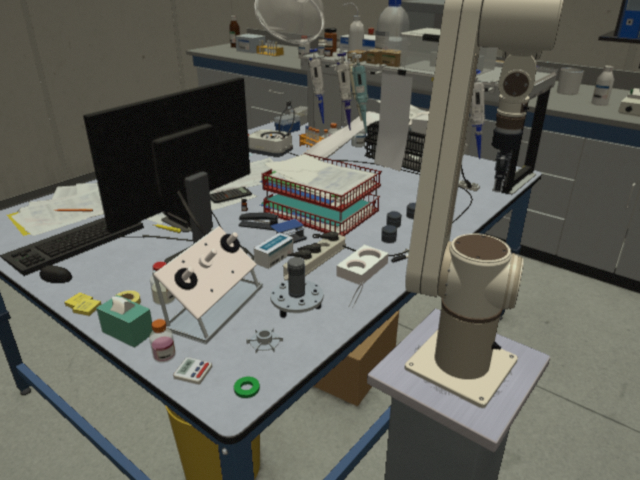

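The top view shows the guarded shaft at (262,260), the impeller at (208,272) and the block at (353,273). Three cups lie at (421,261), (454,247) and (489,254), and the leftmost of them (421,261) is the target. The rack has black rings at (174,204) and (243,188), and its middle peg is empty, so there are two rings. The green ring is a decoy.

```bash
python3 - <<'E'
from h import *
t=cv2.imread('pics/top0.png'); s=cv2.imread('pics/scene0.png')
a=cv2.resize(t[170:310,130:330],None,fx=4,fy=4,interpolation=cv2.INTER_CUBIC)[:300*2]
cv2.imwrite('pics/tc.png',a)
cv2.imwrite('pics/sc.png',cv2.resize(s[190:390,140:430],None,fx=2.7,fy=2.7,interpolation=cv2.INTER_CUBIC))
cv2.imwrite('pics/tb.png',cv2.resize(t[230:300,310:510],None,fx=4,fy=4,interpolation=cv2.INTER_CUBIC))
E
```

```text
(no output)
```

View pics/tc.png

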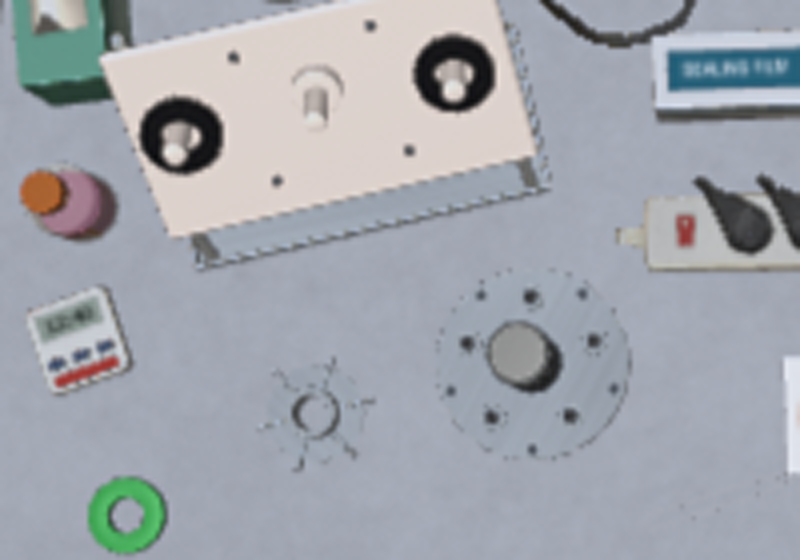

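View pics/sc.png

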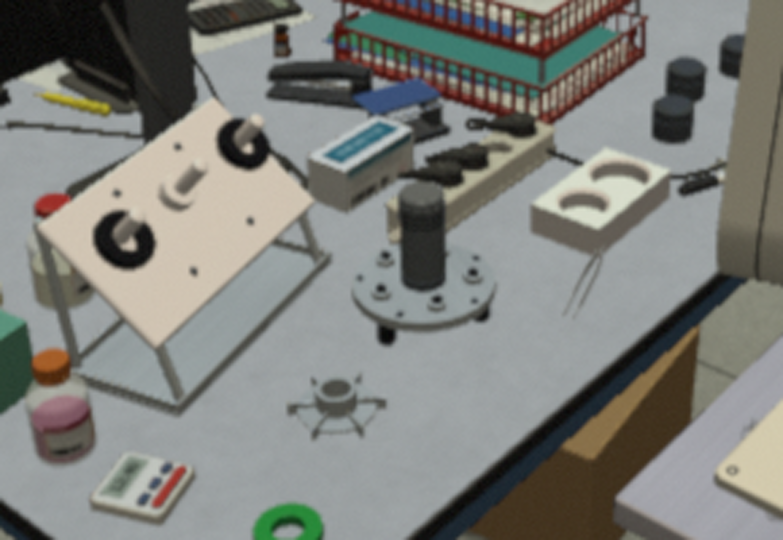

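View pics/tb.png

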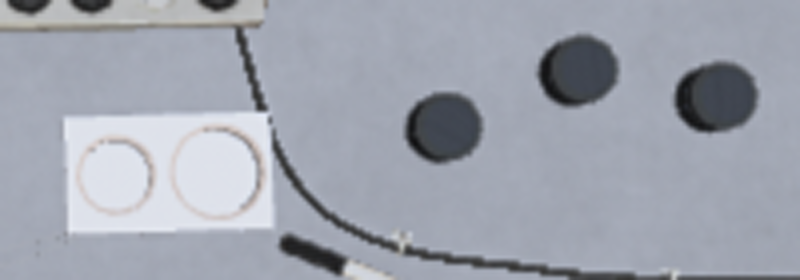

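The crops show these positions in full-picture pixels:

| Item | Top view | Scene view |
|---|---|---|
| Narrow well | (339,274) | – |
| Target cup | (421.5,261.5) | – |
| Guard top | (260,258) | (296,261) |
| Impeller hub | (209,273) | (264,334) |
| Rings | (175.5,204), (244,188) | (186,278), (230,242) |

Next I'll refine these with masks and triangulate.

```bash
cat >> h.py <<'E'
def blob(c,x,y,w,f,r=30):
    """largest contour (hull) of mask f in roi around x,y -> ellipse centre, axes"""
    x,y=int(x),int(y)
    im=c['color'][y-r:y+r,x-r:x+r].astype(int); m=f(im).astype(np.uint8)*255
    cs=cv2.findContours(m,cv2.RETR_EXTERNAL,cv2.CHAIN_APPROX_NONE)[0]
    k=max(cs,key=cv2.contourArea); e=cv2.fitEllipse(cv2.convexHull(k))
    return np.array(e[0])+[x-r,y-r],e[1]
E
python3 - <<'E'
from h import *
t=cam('top');s=cam('scene')
np.set_printoptions(precision=4,suppress=True)
blk=lambda im:im.max(2)<80
R_={}
for n,a,b in(('ringL',(175,204),(186,278)),('ringR',(244,188),(230,242))):
    pa=blob(t,*a,0,blk,16);pb=blob(s,*b,0,blk,14); print(n,pa,pb,tri(t,pa[0],s,pb[0]))
def cv(x,y,k,o): return ((x+.5)/k-.5+o[0],(y+.5)/k-.5+o[1])
T=lambda x,y:cv(x,y,4,(130,170)); S=lambda x,y:cv(x,y,2.7,(140,190)); B=lambda x,y:cv(x,y,4,(310,230))
print('guardtop',onz(t,*T(519,352),.14),tri(t,T(519,352),s,S(422,192)))
print('plate',onz(t,*T(533,363),.04),onz(s,*S(424,284),.04))
print('imp',onz(t,*T(316,413),.028),tri(t,T(316,413),s,S(336,388)))
print('well',onz(t,*B(116,175),.036),tri(t,B(116,175),s,S(584,203)))
print('wide',onz(t,*B(217,172),.036))
print('cup',onz(t,*B(446,126),.045),onz(s,*S(672,107),.045))
for n,a,b in(('pegL',(172,153),(138,222)),('pegM',(315,120),(199,166)),('pegR',(452,88),(256,122))): print(n,tri(t,T(*a),s,S(*b)))
g=lambda im:(im.min(2)>0)
E
```

```text
ringL (array([174.7739, 203.5051]), (17.839052200317383, 20.15992546081543)) (array([185.5295, 278.5494]), (19.24188995361328, 22.754131317138672)) (array([0.583 , 0.2988, 0.1431]), np.float64(0.0007984137925337221))
ringR (array([243.0329, 188.0522]), (18.171846389770508, 19.28399085998535)) (array([230.953 , 243.5098]), (15.93687915802002, 24.333934783935547)) (array([0.6284, 0.1131, 0.1419]), np.float64(0.004331919551241491))
guardtop [0.4394 0.0641 0.14  ] (array([0.4393, 0.0643, 0.1362]), np.float64(0.0009306286893821278))
plate [0.4394 0.0647 0.04  ] [0.431  0.0733 0.04  ]
imp [0.401  0.2227 0.028 ] (array([0.4022, 0.2245, 0.0228]), np.float64(0.002280733759421892))
well [ 0.4057 -0.1558  0.036 ] (array([ 0.4053, -0.1563,  0.0313]), np.float64(0.0014040381669877262))
wide [ 0.4091 -0.2291  0.036 ]
cup [ 0.4448 -0.3942  0.045 ] [ 0.4361 -0.3801  0.045 ]
pegL (array([0.5653, 0.2959, 0.1678]), np.float64(0.004099530360269913))
pegM (array([0.5902, 0.2018, 0.1718]), np.float64(0.0003660511050623202))
pegR (array([0.613 , 0.1102, 0.1718]), np.float64(0.0022510627890606817))
```

Emit:
{"api": "move_arm", "payload": {
  "moves": [
    [[0.029,0.054,0.01,0,100],[0.058,0.108,0.02,0,100],[0.087,0.162,0.02,0,100],[0.116,0.217,0.02,0,100],[0.146,0.271,0.02,0,100]]
  ]
}}

```text
clock: 0.82
eef_pos: [0.2932, -0.2053, 0.2514]
tool_rot: [0.989, 0.148, 0.0, 0.0]
ft_force: [1.0, 0.1, 0.6]
grip_width: 0.0851
grasp_force: 0.0
```

```bash
python3 -c "
from h import *
o=monitor.get_obs();print(o['joint_pos'],o['eef_pos'],o['ft_force'])"
```

```text
[-6.10945838e-01 -5.33884797e-02 -2.71730003e-01  1.35149173e+00
  1.73715296e-04  2.23368263e+00] [ 0.29319337 -0.20526706  0.25142591] [1.00727912 0.13853161 0.5872172 ]
```

Emit:
{"api": "move_arm", "payload": {
  "moves": [
    [[0.029,0.054,0.0,10,100],[0.058,0.108,0.0,20,100],[0.087,0.162,0.0,30,100],[0.116,0.217,0.0,40,100],[0.146,0.271,0.0,50,100]]
  ]
}}

```text
clock: 1.45
eef_pos: [0.4393, 0.0661, 0.2514]
tool_rot: [0.832, 0.555, 0.0, 0.0]
ft_force: [1.0, -1.3, 1.5]
grip_width: 0.0853
grasp_force: 0.0
```

Emit:
{"api": "move_arm", "payload": {
  "moves": [
    [[0,0,-0.04,10,100],[0,0,-0.08,20,100],[0,0,-0.12,30,100],[0,0,-0.15,40,100],[0,0,-0.15,40,30]]
  ]
}}

```text
clock: 2.08
eef_pos: [0.4363, 0.0637, 0.0992]
tool_rot: [0.595, 0.804, -0.002, -0.002]
ft_force: [0.4, 0.1, 0.9]
grip_width: 0.0699
grasp_force: 0.0
```

Emit:
{"api": "move_arm", "payload": {
  "moves": [
    [[0,0,0,0,30],[0,0,0,0,20],[0,0,0,0,20],[0,0,0,0,20],[0,0,0,0,20]]
  ]
}}

```text
clock: 2.7
eef_pos: [0.4398, 0.0641, 0.1029]
tool_rot: [0.595, 0.804, 0.001, 0.001]
ft_force: [-1.5, -0.0, 5.6]
grip_width: 0.0431
grasp_force: 61.0
```

Emit:
{"api": "move_arm", "payload": {
  "moves": [
    [[0,0,0.05,0,20],[0,0,0.095,0,20],[-0.009,-0.055,0.1,10,20],[-0.018,-0.11,0.1,20,20],[-0.026,-0.165,0.1,30,20]]
  ]
}}

```text
clock: 3.32
eef_pos: [0.4157, -0.0888, 0.2022]
tool_rot: [0.387, 0.922, 0.0, 0.001]
ft_force: [1.2, 0.4, 0.1]
grip_width: 0.0427
grasp_force: 64.2
```

Emit:
{"api": "move_arm", "payload": {
  "moves": [
    [[-0.008,-0.055,0,10,20],[-0.008,-0.055,-0.02,17,20],[-0.008,-0.055,-0.06,17,20],[-0.008,-0.055,-0.085,17,20],[-0.008,-0.055,-0.085,17,20]]
  ]
}}

```text
clock: 3.95
eef_pos: [0.406, -0.1421, 0.115]
tool_rot: [0.25, 0.968, 0.0, -0.002]
ft_force: [-0.2, -1.4, -0.4]
grip_width: 0.0428
grasp_force: 64.2
```

```bash
python3 - <<'E'
from h import *
t=cam('top','t1.png');s=cam('scene','s1.png')
a=cv2.resize(t['color'][220:320,290:400,::-1],None,fx=4,fy=4,interpolation=cv2.INTER_CUBIC)
b=cv2.resize(s['color'][180:300,270:420,::-1],None,fx=3.3,fy=3.3,interpolation=cv2.INTER_CUBIC)[:400]
c=np.zeros((400,440+b.shape[1],3),np.uint8);c[:a.shape[0],:440]=a;c[:b.shape[0],440:]=b
cv2.imwrite('pics/c1.png',c[:,:800] if c.shape[1]>800 else c)
print(monitor.get_obs()['eef_pos'],c.shape)
E
```

```text
[ 0.40814867 -0.1426963   0.11720725] (400, 935, 3)
```

View pics/c1.png

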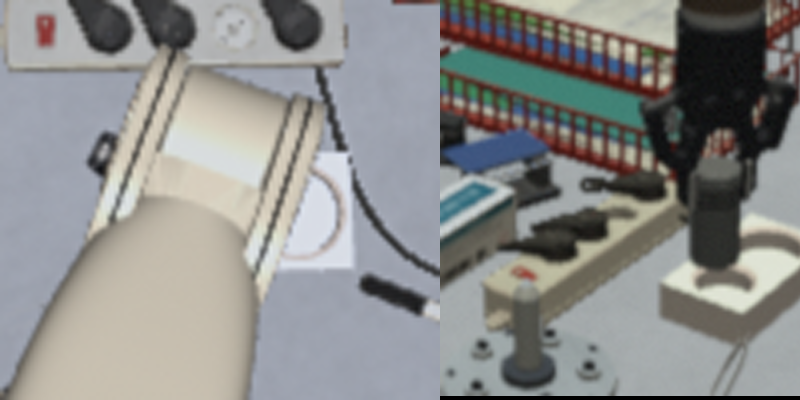

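The guard hangs above the block, about 14 mm short of the narrow well in y. The shaft is now bare.

Emit:
{"api": "move_arm", "payload": {
  "moves": [
    [[-0.003,-0.0135,0,0,20],[-0.003,-0.0135,0,0,20],[-0.003,-0.0135,-0.02,0,20],[-0.003,-0.0135,-0.035,0,20],[-0.003,-0.0135,-0.035,0,20]]
  ]
}}

```text
clock: 4.68
eef_pos: [0.4038, -0.1559, 0.0809]
tool_rot: [0.25, 0.968, 0.0, -0.001]
ft_force: [-0.0, 0.1, -1.2]
grip_width: 0.0431
grasp_force: 64.2
```

Emit:
{"api": "move_arm", "payload": {
  "moves": [
    [[0,0,-0.008,0,20],[0,0,-0.013,0,20],[0,0,-0.013,0,20],[0,0,-0.013,0,75],[0,0,-0.013,0,75]]
  ]
}}

```text
clock: 5.3
eef_pos: [0.4048, -0.1561, 0.0686]
tool_rot: [0.249, 0.968, -0.0, 0.0]
ft_force: [0.2, -0.2, -0.5]
grip_width: 0.0642
grasp_force: 0.0
```

Emit:
{"api": "move_arm", "payload": {
  "moves": [
    [[0,0,0,0,90],[0,0,0.06,0,90],[0,0,0.12,0,90],[0,0,0.17,0,90],[0.03,0.045,0.17,0,90]]
  ]
}}

```text
clock: 5.92
eef_pos: [0.4369, -0.1134, 0.2434]
tool_rot: [0.253, 0.968, -0.0, 0.005]
ft_force: [2.3, -0.2, -0.4]
grip_width: 0.0774
grasp_force: 0.0
```

```bash
python3 - <<'E'
from h import *
np.set_printoptions(precision=4,suppress=True)
t=cam('top','t2.png');s=cam('scene','s2.png')
a=cv2.resize(t['color'][220:320,230:400,::-1],None,fx=4,fy=4,interpolation=cv2.INTER_CUBIC)
b=cv2.resize(s['color'][200:300,270:440,::-1],None,fx=4,fy=4,interpolation=cv2.INTER_CUBIC)
cv2.imwrite('pics/c2.png',np.vstack([a,b])[:600] if 0 else cv2.resize(np.vstack([a,b]),(510,600)))
o=monitor.get_obs();print(o['eef_pos'],o['joint_pos'])
E
```

```text
[ 0.4371 -0.1086  0.2397] [-0.2446  0.1354 -0.1038  1.3275  0.0017  0.2551]
```

View pics/c2.png

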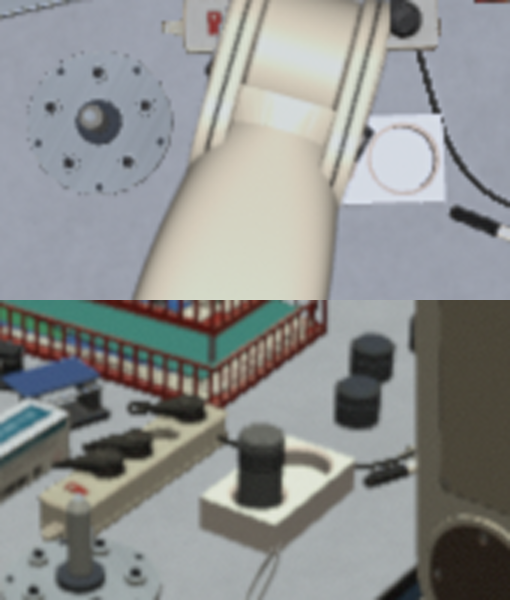

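The guard stands upright in the narrow well; in the top half the bare shaft tip is at about (260.5,258.5) in full-frame pixels. Next is the right-hand ring.

Emit:
{"api": "move_arm", "payload": {
  "moves": [
    [[0.038,0.044,0,9,85],[0.076,0.088,0,18,85],[0.114,0.132,0,27,85],[0.152,0.177,0,36,85],[0.193,0.222,0,43,85]]
  ]
}}

```text
clock: 6.65
eef_pos: [0.6282, 0.112, 0.2379]
tool_rot: [-0.125, 0.992, -0.0, -0.0]
ft_force: [1.8, -0.7, 0.7]
grip_width: 0.0726
grasp_force: 0.0
```

```bash
python3 - <<'E'
from h import *
np.set_printoptions(precision=4,suppress=True)
s=cam('scene','s3.png')
o=monitor.get_obs();print(o['eef_pos'],o['tool_rot'])
t=vision.camera('top')
print(onz(t,260.5,258.5,.125),onz(t,262.9,260.2,.05))
print('ring px',proj(s,(.630,.1135,.140)),proj(s,(.585,.299,.14)),'tip px',proj(s,(.4395,.0645,.125)))
E
```

```text
[0.6324 0.1184 0.2344] [-0.129   0.9916  0.0017  0.0002]
[0.4382 0.0626 0.125 ] [0.4391 0.0636 0.05  ]
ring px [229.6723 243.8292] [184.9307 279.3656] tip px [295.7791 264.5492]
```

Emit:
{"api": "move_arm", "payload": {
  "moves": [
    [[0,0,-0.03,0,85],[0,0,-0.06,0,85],[0,0,-0.08,0,85],[0,0,-0.08,0,85],[0,0,-0.08,0,85]]
  ]
}}

```text
clock: 7.38
eef_pos: [0.6277, 0.1105, 0.1592]
tool_rot: [-0.123, 0.992, -0.0, 0.0]
ft_force: [0.0, 0.2, 0.2]
grip_width: 0.0724
grasp_force: 0.0
```

```bash
python3 - <<'E'
from h import *
s=cam('scene');o=monitor.get_obs();print(o['eef_pos'],o['ft_force'])
cv2.imwrite('pics/s4.png',cv2.resize(s['color'][180:330,150:320,::-1],None,fx=4,fy=4,interpolation=cv2.INTER_CUBIC))
E
```

```text
[0.62811953 0.11072552 0.15967845] [ 0.21155555  0.80846799 -0.08083203]
```

View pics/s4.png

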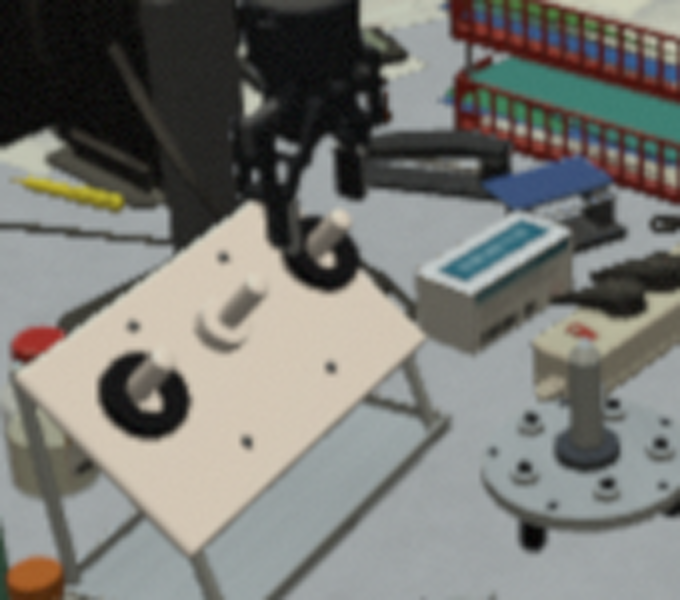

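The fingers straddle the right ring, crop (322,255), and its peg.

Emit:
{"api": "move_arm", "payload": {
  "moves": [
    [[0.002,0.002,-0.018,0,85],[0.002,0.002,-0.033,0,85],[0.002,0.002,-0.033,0,85],[0.002,0.002,-0.033,0,40],[0.002,0.002,-0.033,0,40]]
  ]
}}

```text
clock: 8.05
eef_pos: [0.6296, 0.113, 0.1259]
tool_rot: [-0.123, 0.992, 0.0, 0.0]
ft_force: [-1.3, -0.3, -0.5]
grip_width: 0.054
grasp_force: 62.9
```

Emit:
{"api": "move_arm", "payload": {
  "moves": [
    [[0,0,0,0,40],[0,0,0,0,40],[0,0,0,0,40]]
  ]
}}

```text
clock: 8.43
eef_pos: [0.6295, 0.113, 0.1258]
tool_rot: [-0.123, 0.992, 0.0, 0.0]
ft_force: [-1.4, -1.3, 3.3]
grip_width: 0.0544
grasp_force: 63.1
```

Emit:
{"api": "move_arm", "payload": {
  "moves": [
    [[0.003,0.001,0.003,0,40],[-0.0095,-0.002,0.018,0,40],[-0.022,-0.005,0.034,0,40],[-0.034,-0.008,0.049,0,40],[-0.047,-0.011,0.07,0,40]]
  ]
}}

```text
clock: 9.05
eef_pos: [0.5814, 0.1017, 0.1968]
tool_rot: [-0.123, 0.992, 0.0, 0.0]
ft_force: [0.9, 0.5, 0.4]
grip_width: 0.0543
grasp_force: 63.2
```

```bash
python3 - <<'E'
from h import *
s=cam('scene');t=cam('top');o=monitor.get_obs();print(o['eef_pos'],o['ft_force'])
cv2.imwrite('pics/s5.png',np.hstack([cv2.resize(s['color'][180:330,150:320,::-1],(510,450)),cv2.resize(t['color'][180:330,180:270,::-1],(270,450))]))
E
```

```text
[0.58290209 0.10196335 0.19956524] [ 1.48724911  0.15303311 -0.83766629]
```

View pics/s5.png

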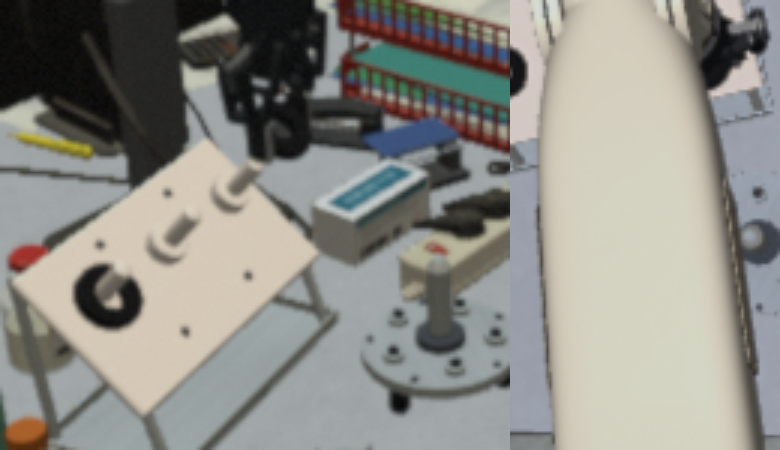

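Emit:
{"api": "move_arm", "payload": {
  "moves": [
    [[-0.05,-0.026,0,0,40],[-0.1,-0.052,0,0,40],[-0.15,-0.079,0,0,40],[-0.2,-0.105,0,0,40],[-0.252,-0.132,0,0,40]]
  ]
}}

```text
clock: 9.78
eef_pos: [0.3292, -0.0306, 0.1953]
tool_rot: [-0.123, 0.992, -0.0, 0.001]
ft_force: [0.8, -0.3, 0.5]
grip_width: 0.0544
grasp_force: 63.2
```

Emit:
{"api": "move_arm", "payload": {
  "moves": [
    [[0,0,-0.05,0,40],[0,0,-0.1,0,40],[0,0,-0.15,0,40],[0,0,-0.175,0,40],[0,0,-0.175,0,40]]
  ]
}}

```text
clock: 10.4
eef_pos: [0.3287, -0.0298, 0.0191]
tool_rot: [-0.123, 0.992, 0.0, -0.002]
ft_force: [0.3, 0.4, 0.1]
grip_width: 0.0545
grasp_force: 63.4
```

Emit:
{"api": "move_arm", "payload": {
  "moves": [
    [[0,0,-0.008,0,40],[0,0,-0.012,0,40],[0,0,-0.015,0,40],[0,0,-0.018,0,40]]
  ]
}}

```text
clock: 10.9
eef_pos: [0.3312, -0.0302, 0.0029]
tool_rot: [-0.123, 0.992, -0.0, 0.001]
ft_force: [-8.3, 3.3, 38.2]
grip_width: 0.0542
grasp_force: 86.7
```

Emit:
{"api": "move_arm", "payload": {
  "moves": [
    [[0,0,0.002,0,85],[0,0,0.002,0,85],[0,0,-0.002,0,85],[0,0,-0.003,0,85],[0,0,-0.003,0,40]]
  ]
}}

```text
clock: 11.52
eef_pos: [0.3329, -0.0373, 0.0022]
tool_rot: [-0.121, 0.993, -0.011, 0.0]
ft_force: [-16.2, -25.6, 77.0]
grip_width: 0.0567
grasp_force: 47.2
```

Emit:
{"api": "move_arm", "payload": {
  "moves": [
    [[0,0,0,0,40],[0,0,0,0,40],[0,0,0,0,40],[0,0,0.04,0,40],[0,0,0.09,0,40]]
  ]
}}

```text
clock: 12.15
eef_pos: [0.3291, -0.0301, 0.0897]
tool_rot: [-0.123, 0.992, 0.0, -0.001]
ft_force: [0.4, 0.5, -1.6]
grip_width: 0.0531
grasp_force: 62.7
```

```bash
python3 - <<'E'
from h import *
s=cam('scene');o=monitor.get_obs();print(o['eef_pos'],o['ft_force'],o['grip_width'])
p=proj(s,o['eef_pos']);print(p);x,y=map(int,p)
cv2.imwrite('pics/s6.png',cv2.resize(s['color'][y-60:y+60,x-80:x+80,::-1],None,fx=4,fy=4,interpolation=cv2.INTER_CUBIC))
E
```

```text
[ 0.33340115 -0.03039172  0.09532326] [ 1.8365693  -0.28891274  3.09393976] 0.05286074356267347
[351.12627179 272.81429258]
```

View pics/s6.png

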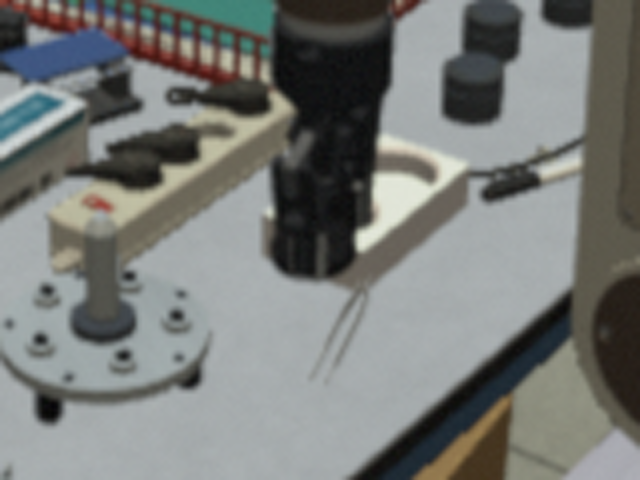

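The ring is held flat at the fingertips, crop (312,265). I'll carry it over the shaft.

Emit:
{"api": "move_arm", "payload": {
  "moves": [
    [[0,0,0.055,0,40],[0.036,0.031,0.07,0,40],[0.072,0.062,0.07,0,40],[0.108,0.094,0.07,0,40],[0.108,0.094,0.07,0,40]]
  ]
}}

```text
clock: 12.82
eef_pos: [0.4406, 0.0658, 0.1586]
tool_rot: [-0.124, 0.992, 0.0, 0.0]
ft_force: [-0.3, -0.6, -0.3]
grip_width: 0.0527
grasp_force: 66.3
```

```bash
python3 - <<'E'
from h import *
s=cam('scene');t=cam('top');o=monitor.get_obs();print(o['eef_pos'],o['grip_width'])
p=proj(s,[.4392,.0638,.14]);print(p);x,y=map(int,p)
a=cv2.resize(s['color'][y-50:y+70,x-50:x+50,::-1],None,fx=5,fy=5,interpolation=cv2.INTER_CUBIC)
cv2.imwrite('pics/s7.png',a); cv2.imwrite('pics/s7full.png',s['color'][:,:,::-1])
E
```

```text
[0.43764195 0.06403181 0.15831966] 0.052867631455707054
[295.9253878  259.42220043]
```

View pics/s7.png

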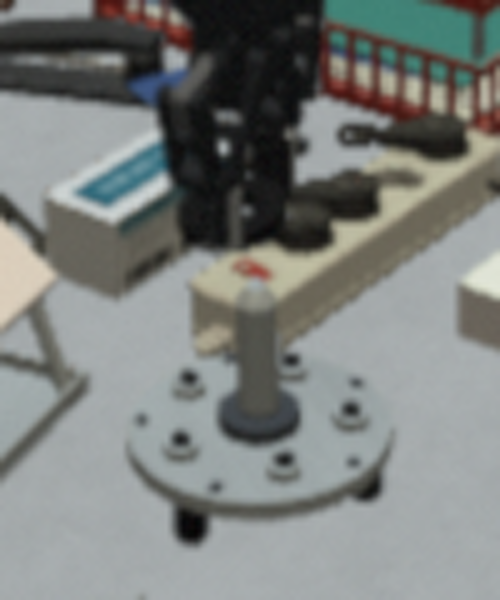

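The ring's silhouette spans crop x 180–290, centre 235 (px 292). That is left of the shaft tip at crop (255,285), so the ring sits off-centre in the pads. I'll work out by how much.

```bash
python3 - <<'E'
from h import *
s=vision.camera('scene'); im=s['color'].astype(int)
e=monitor.get_obs()['eef_pos'];print(e)
for d in(0,.005,.01,.015,.02): print(d,proj(s,e+np.array([.967*d,.255*d,.004])))
print('tip',proj(s,[.4392,.0638,.125]))
for r in range(244,264): 
    m=np.where(im[r,272:320].max(1)<62)[0]+272; print(r,m.min() if len(m) else 0,m.max() if len(m) else 0,len(m))
E
```

```text
[0.43725154 0.06362975 0.15845372]
0 [296.36959516 251.97388403]
0.005 [294.58322857 251.56714086]
0.01 [292.80169997 251.16149926]
0.015 [291.02498973 250.75695477]
0.02 [289.25307833 250.35350295]
tip [296.04837693 264.47555851]
244 281 304 22
245 281 319 25
246 281 319 37
247 283 319 37
248 283 319 35
249 282 319 36
250 282 319 32
251 282 319 28
252 282 316 27
253 282 310 27
254 282 310 27
255 282 310 28
256 282 310 28
257 282 310 26
258 288 308 11
259 277 278 2
260 276 277 2
261 274 276 3
262 273 274 2
263 272 273 2
```

Emit:
{"api": "move_arm", "payload": {
  "moves": [
    [[-0.0115,-0.0035,0,0,40],[-0.0115,-0.0035,-0.01,0,40],[-0.0115,-0.0035,-0.022,0,40],[-0.0115,-0.0035,-0.03,0,40],[-0.0115,-0.0035,-0.036,0,40]]
  ]
}}

```text
clock: 13.6
eef_pos: [0.4267, 0.0604, 0.1224]
tool_rot: [-0.123, 0.992, -0.0, -0.0]
ft_force: [0.1, 0.6, -1.5]
grip_width: 0.0528
grasp_force: 66.3
```

Emit:
{"api": "move_arm", "payload": {
  "moves": [
    [[0,0,-0.008,0,40],[0,0,-0.016,0,40],[0,0,-0.022,0,40]]
  ]
}}

```text
clock: 13.98
eef_pos: [0.4283, 0.0608, 0.1013]
tool_rot: [-0.123, 0.992, 0.0, 0.001]
ft_force: [1.8, 0.8, 0.9]
grip_width: 0.0526
grasp_force: 66.6
```

Emit:
{"api": "move_arm", "payload": {
  "moves": [
    [[0,0,0,0,85],[0,0,0,0,85],[0,0,0,0,85],[0,0,0.04,0,85],[0,0,0.1,0,85]]
  ]
}}

```text
clock: 14.6
eef_pos: [0.4252, 0.0602, 0.2008]
tool_rot: [-0.123, 0.992, -0.0, -0.003]
ft_force: [2.1, 0.7, 0.3]
grip_width: 0.0724
grasp_force: 0.0
```

Emit:
{"api": "move_arm", "payload": {
  "moves": [
    [[0.032,0.047,0.03,0,85],[0.064,0.095,0.03,0,85],[0.096,0.143,0.03,0,85],[0.128,0.19,0.03,0,85],[0.156,0.238,0.03,0,85]]
  ]
}}

```text
clock: 15.22
eef_pos: [0.5838, 0.2999, 0.2311]
tool_rot: [-0.123, 0.992, -0.0, -0.0]
ft_force: [0.9, 0.7, -0.2]
grip_width: 0.0727
grasp_force: 0.0
```

```bash
python3 - <<'E'
from h import *
s=cam('scene');o=monitor.get_obs();print(o['eef_pos'],o['tool_rot'],o['joint_pos'])
print(proj(s,[.4392,.0638,.056]))
im=s['color'].astype(int)
for r in range(262,304,2):
    m=np.where(im[r,275:320].max(1)<62)[0]+275; print(r,(m.min(),m.max(),len(m)) if len(m) else 0)
cv2.imwrite('pics/s8.png',cv2.resize(s['color'][180:380,140:440,::-1],None,fx=2.66,fy=2.66,interpolation=cv2.INTER_CUBIC))
E
```

```text
[0.58598679 0.30620659 0.22758803] [-1.25032550e-01  9.92151485e-01  1.51255199e-03 -6.10736329e-05] [0.48020176 0.57887941 0.50440861 1.49538902 0.00287908 0.22948154]
[296.59771886 287.0468337 ]
262 0
264 0
266 0
268 0
270 0
272 0
274 0
276 0
278 0
280 (np.int64(303), np.int64(303), 1)
282 (np.int64(301), np.int64(303), 3)
284 (np.int64(282), np.int64(305), 11)
286 (np.int64(287), np.int64(306), 13)
288 (np.int64(287), np.int64(306), 14)
290 (np.int64(287), np.int64(315), 22)
292 (np.int64(288), np.int64(305), 18)
294 (np.int64(290), np.int64(303), 14)
296 (np.int64(280), np.int64(300), 11)
298 0
300 (np.int64(301), np.int64(302), 2)
302 0
```

View pics/s8.png

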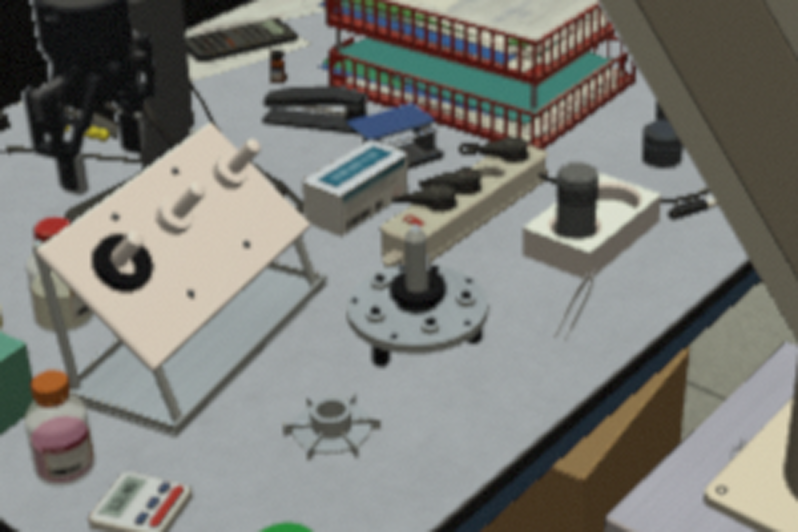

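The first ring lies on the shoulder at crop (418,290). The guard is in its well and the impeller has not moved. Next is the left ring.

Emit:
{"api": "move_arm", "payload": {
  "moves": [
    [[0,0,-0.03,0,85],[0,0,-0.06,0,85],[0,0,-0.075,0,85],[0,0,-0.075,0,85]]
  ]
}}

```text
clock: 15.78
eef_pos: [0.5821, 0.2979, 0.1551]
tool_rot: [-0.123, 0.992, -0.001, -0.001]
ft_force: [-0.4, -0.5, 0.3]
grip_width: 0.0725
grasp_force: 0.0
```

Emit:
{"api": "move_arm", "payload": {
  "moves": [
    [[0.0015,0,-0.015,0,85],[0.0015,0,-0.029,0,85],[0.0015,0,-0.029,0,85],[0.0015,0,-0.029,0,40],[0.0015,0,-0.029,0,40]]
  ]
}}

```text
clock: 16.4
eef_pos: [0.5846, 0.2985, 0.1282]
tool_rot: [-0.123, 0.992, 0.0, 0.0]
ft_force: [-1.4, -0.9, 1.1]
grip_width: 0.0541
grasp_force: 62.8
```

Emit:
{"api": "move_arm", "payload": {
  "moves": [
    [[0,0,0,0,40],[0,0,0,0,40],[0,0,0,0,40]]
  ]
}}

```text
clock: 16.77
eef_pos: [0.5846, 0.2985, 0.1282]
tool_rot: [-0.123, 0.992, 0.0, 0.0]
ft_force: [-2.6, -1.8, 5.4]
grip_width: 0.0541
grasp_force: 63.0
```

Emit:
{"api": "move_arm", "payload": {
  "moves": [
    [[0.003,0.001,0.003,0,40],[-0.0095,-0.002,0.018,0,40],[-0.022,-0.005,0.034,0,40],[-0.034,-0.008,0.049,0,40],[-0.047,-0.011,0.07,0,40]]
  ]
}}

```text
clock: 17.4
eef_pos: [0.5365, 0.2873, 0.1987]
tool_rot: [-0.123, 0.992, 0.0, 0.0]
ft_force: [0.0, 0.1, -0.8]
grip_width: 0.0543
grasp_force: 63.2
```

Emit:
{"api": "move_arm", "payload": {
  "moves": [
    [[-0.033,-0.05,0,0,40],[-0.066,-0.1,0,0,40],[-0.098,-0.15,0,0,40],[-0.13,-0.2,0,0,40],[-0.163,-0.25,0,0,40]]
  ]
}}

```text
clock: 18.02
eef_pos: [0.3733, 0.0363, 0.1986]
tool_rot: [-0.123, 0.992, -0.0, 0.001]
ft_force: [-0.0, -1.0, -0.8]
grip_width: 0.0542
grasp_force: 63.2
```

Emit:
{"api": "move_arm", "payload": {
  "moves": [
    [[-0.025,-0.04,-0.02,0,40],[-0.043,-0.067,-0.06,0,40],[-0.043,-0.067,-0.11,0,40],[-0.043,-0.067,-0.16,0,40],[-0.043,-0.067,-0.178,0,40]]
  ]
}}

```text
clock: 18.65
eef_pos: [0.3297, -0.0294, 0.0182]
tool_rot: [-0.123, 0.992, 0.0, -0.001]
ft_force: [0.1, 0.4, 0.4]
grip_width: 0.054
grasp_force: 63.4
```

Emit:
{"api": "move_arm", "payload": {
  "moves": [
    [[0,0,0,0,40]]
  ]
}}

```text
clock: 18.77
eef_pos: [0.3305, -0.0294, 0.0192]
tool_rot: [-0.123, 0.992, 0.0, -0.001]
ft_force: [-0.2, -0.4, 0.5]
grip_width: 0.0545
grasp_force: 63.4
```

Emit:
{"api": "move_arm", "payload": {
  "moves": [
    [[0,0,-0.01,0,40],[0,0,-0.011,0,85],[0,0,-0.011,0,85],[0,0,-0.011,0,85],[0,0,-0.011,0,85]]
  ]
}}

```text
clock: 19.4
eef_pos: [0.3317, -0.0295, 0.0085]
tool_rot: [-0.123, 0.992, -0.0, 0.0]
ft_force: [-0.3, -1.3, 1.1]
grip_width: 0.0727
grasp_force: 0.0
```

Emit:
{"api": "move_arm", "payload": {
  "moves": [
    [[0.011,0.003,0,0,85],[0.011,0.003,-0.002,0,85],[0.011,0.003,-0.002,0,50],[0.011,0.003,-0.002,0,40],[0.011,0.003,-0.002,0,40]]
  ]
}}

```text
clock: 20.02
eef_pos: [0.3427, -0.0269, 0.0071]
tool_rot: [-0.123, 0.992, -0.001, 0.0]
ft_force: [-2.5, -1.2, 12.0]
grip_width: 0.0518
grasp_force: 60.2
```

Emit:
{"api": "move_arm", "payload": {
  "moves": [
    [[0,0,0,0,40],[0,0,0,0,40],[0,0,0.05,0,40],[0,0,0.1,0,40],[0,0,0.155,0,40]]
  ]
}}

```text
clock: 20.65
eef_pos: [0.3415, -0.0265, 0.1625]
tool_rot: [-0.123, 0.992, 0.0, -0.001]
ft_force: [0.6, 0.5, 0.0]
grip_width: 0.0342
grasp_force: 0.0
```

The grip slipped off, so I need to find where the ring lies now.

```bash
python3 - <<'E'
from h import *
np.set_printoptions(precision=4,suppress=True)
s=cam('scene','s9.png');t=cam('top','t9.png')
for n,c in(('s',s),('t',t)):
    p=proj(c,[.3427,-.027,.006]);x,y=map(int,p);im=c['color'][y-35:y+35,x-35:x+35].astype(int)
    m=(im.max(2)<62).astype(np.uint8)
    k,l,st,ce=cv2.connectedComponentsWithStats(m)
    print(n,p,[(st[i].tolist()[:2],st[i].tolist()[2:],ce[i]+[x-35,y-35]) for i in range(1,k) if st[i,4]>20],[onz(c,*(ce[i]+[x-35,y-35]),.008) for i in range(1,k) if st[i,4]>20])
t0=t['color'][200:330,220:400,::-1];s0=s['color'][220:320,280:430,::-1]
cv2.imwrite('pics/s9c.png',np.hstack([cv2.resize(t0,(415,300)),cv2.resize(s0,(380,300))]))
E
```

```text
s [346.5859 300.4715] [([39, 0], [13, 4, 44], array([356.1136, 266.2273])), ([19, 49], [21, 15, 223], array([339.8341, 320.861 ])), ([45, 49], [25, 21, 227], array([370.8634, 326.2775]))] [array([ 0.4213, -0.1823,  0.008 ]), array([0.3024, 0.0571, 0.008 ]), array([0.2294, 0.0263, 0.008 ])]
t [294.2177 294.5179] [([3, 0], [9, 8, 40], array([267.075, 262.675]))] [array([0.4351, 0.0554, 0.008 ])]
```

View pics/s9c.png

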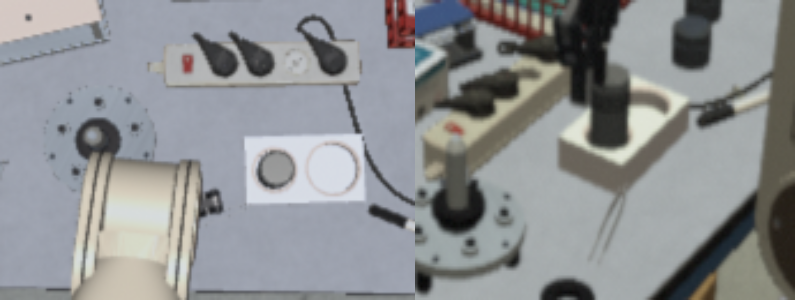

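The ring lies flat on the bench near the front, in the scene view around px (340,321). I'll pick it up there.

```bash
python3 - <<'E'
from h import *
s=vision.camera('scene');im=s['color'].astype(int)[305:345,322:362];m=(im.max(2)<75).astype(np.uint8)
k,l,st,ce=cv2.connectedComponentsWithStats(m); i=1+st[1:,4].argmax()
p=st[i][:2]+(st[i][2:4]-1)/2+[322,305];print(st[i],p,onz(s,*p,.006),monitor.get_obs()['eef_pos'])
# predicted bbox for ring there
a=np.linspace(0,6.28,60);q=onz(s,*p,.006)
P=np.array([proj(s,q+[.028*np.cos(u),.028*np.sin(u),z]) for u in a for z in(-.006,.006)]);print(P.min(0),P.max(0),st[i][:2]+[322,305],st[i][:2]+st[i][2:4]-1+[322,305])
print('table edge x',onz(vision.camera('top'),262,322,0))
E
```

```text
[  8   8  21  16 243] [340.  320.5] [0.30451465 0.05350175 0.006     ] [ 0.34470083 -0.02670798  0.16390735]
[328.89568021 311.89889935] [351.16221289 329.39003051] [330 313] [350 328]
table edge x [0.2609124  0.06603445 0.        ]
```

Emit:
{"api": "move_arm", "payload": {
  "moves": [
    [[-0.019,0.04,0,0,90],[-0.038,0.08,0,0,90],[-0.038,0.08,-0.04,0,90],[-0.038,0.08,-0.09,0,90],[-0.038,0.08,-0.12,0,90]]
  ]
}}

```text
clock: 21.48
eef_pos: [0.3009, 0.0531, 0.0381]
tool_rot: [-0.123, 0.992, -0.0, -0.003]
ft_force: [0.3, 0.9, 0.5]
grip_width: 0.0767
grasp_force: 0.0
```

Emit:
{"api": "move_arm", "payload": {
  "moves": [
    [[0,0,-0.02,0,90],[0,0,-0.036,0,90],[0,0,-0.036,0,90],[0,0,-0.036,0,55],[0,0,-0.036,0,55]]
  ]
}}

```text
clock: 22.1
eef_pos: [0.3042, 0.0533, 0.0062]
tool_rot: [-0.123, 0.992, -0.0, -0.0]
ft_force: [-5.1, -1.9, 16.6]
grip_width: 0.0512
grasp_force: 59.3
```

Emit:
{"api": "move_arm", "payload": {
  "moves": [
    [[0,0,0,0,55],[0,0,0,0,55],[0,0,0,0,55]]
  ]
}}

```text
clock: 22.48
eef_pos: [0.3041, 0.0533, 0.0064]
tool_rot: [-0.123, 0.992, -0.0, 0.0]
ft_force: [-4.3, -1.5, 13.5]
grip_width: 0.0513
grasp_force: 59.8
```

Emit:
{"api": "move_arm", "payload": {
  "moves": [
    [[0,0,0,0,85],[0,0,0,0,85],[0,0,0,0,85],[0,0,-0.004,0,85],[0,0,-0.007,0,85]]
  ]
}}

```text
clock: 23.1
eef_pos: [0.3044, 0.0535, -0.002]
tool_rot: [-0.123, 0.992, 0.0, -0.0]
ft_force: [-0.3, -0.2, -0.1]
grip_width: 0.0726
grasp_force: 0.0
```

Emit:
{"api": "move_arm", "payload": {
  "moves": [
    [[0,0,0,0,85],[0,0,0,0,60],[0,0,0,0,50],[0,0,0,0,50],[0,0,0,0,50]]
  ]
}}

```text
clock: 23.72
eef_pos: [0.3044, 0.0534, -0.001]
tool_rot: [-0.123, 0.992, -0.0, 0.0]
ft_force: [-3.6, -0.4, 14.3]
grip_width: 0.0538
grasp_force: 60.1
```

Emit:
{"api": "move_arm", "payload": {
  "moves": [
    [[0,0,0.05,0,40],[0,0,0.1,0,40],[0,0,0.155,0,40],[0.045,0.0035,0.155,0,40],[0.09,0.007,0.155,0,40]]
  ]
}}

```text
clock: 24.35
eef_pos: [0.3964, 0.0607, 0.155]
tool_rot: [-0.123, 0.992, 0.0, 0.002]
ft_force: [0.1, -0.2, -0.9]
grip_width: 0.0534
grasp_force: 63.6
```

Emit:
{"api": "move_arm", "payload": {
  "moves": [
    [[0.025,0.002,0,0,40],[0.045,0.0035,0,0,40],[0.045,0.0035,0,0,40],[0.045,0.0035,-0.005,0,40]]
  ]
}}

```text
clock: 24.85
eef_pos: [0.4387, 0.0639, 0.148]
tool_rot: [-0.123, 0.992, 0.0, -0.0]
ft_force: [-0.8, -0.9, -0.8]
grip_width: 0.0532
grasp_force: 63.6
```

```bash
python3 - <<'E'
from h import *
s=cam('scene','s10.png'); im=s['color'].astype(int)
e=monitor.get_obs()['eef_pos'];print(e)
for d in(-.005,0,.005,.01): print(d,proj(s,e+np.array([.967*d,.255*d,.007])))
print('tip',proj(s,[.4392,.0638,.125]))
for r in range(244,264): 
    m=np.where(im[r,276:315].max(1)<62)[0]+276; print(r,(m.min(),m.max(),len(m)) if len(m) else 0)
E
```

```text
[0.4379824  0.06383686 0.14724026]
-0.005 [297.94840806 255.14435451]
0 [296.16308527 254.73404416]
0.005 [294.38258904 254.32484306]
0.01 [292.60689982 253.91674674]
tip [296.04837693 264.47555851]
244 (np.int64(280), np.int64(304), 22)
245 (np.int64(280), np.int64(304), 22)
246 (np.int64(280), np.int64(312), 30)
247 (np.int64(279), np.int64(314), 33)
248 (np.int64(279), np.int64(314), 33)
249 (np.int64(277), np.int64(314), 36)
250 (np.int64(276), np.int64(314), 33)
251 (np.int64(285), np.int64(314), 25)
252 (np.int64(285), np.int64(314), 25)
253 (np.int64(285), np.int64(310), 24)
254 (np.int64(284), np.int64(310), 25)
255 (np.int64(284), np.int64(310), 25)
256 (np.int64(282), np.int64(310), 26)
257 (np.int64(282), np.int64(310), 26)
258 (np.int64(285), np.int64(308), 22)
259 (np.int64(277), np.int64(303), 17)
260 (np.int64(276), np.int64(301), 15)
261 (np.int64(276), np.int64(299), 10)
262 0
263 0
```

Emit:
{"api": "move_arm", "payload": {
  "moves": [
    [[-0.001,0,-0.012,0,40],[-0.001,0,-0.022,0,40],[-0.001,0,-0.032,0,40],[-0.001,0,-0.04,0,40],[-0.001,0,-0.048,0,40]]
  ]
}}

```text
clock: 25.52
eef_pos: [0.4385, 0.064, 0.0997]
tool_rot: [-0.123, 0.992, -0.0, -0.0]
ft_force: [0.2, -0.6, -0.3]
grip_width: 0.0535
grasp_force: 63.6
```

Emit:
{"api": "move_arm", "payload": {
  "moves": [
    [[0,0,0,0,85],[0,0,0,0,85],[0,0,0,0,85],[0,0,0.05,0,85],[0,0,0.1,0,85]]
  ]
}}

```text
clock: 26.15
eef_pos: [0.4381, 0.0639, 0.2014]
tool_rot: [-0.123, 0.992, -0.0, -0.001]
ft_force: [1.1, 0.4, -0.0]
grip_width: 0.0727
grasp_force: 0.0
```

```bash
python3 - <<'E'
from h import *
s=cam('scene','s11.png');t=cam('top','t11.png')
s0=s['color'].astype(int)
for r in range(266,300,2):
    m=np.where(s0[r,275:320].max(1)<62)[0]+275; print(r,(m.min(),m.max(),len(m)) if len(m) else 0)
a=cv2.imread('pics/top0.png').astype(int);b=cv2.imread('pics/scene0.png').astype(int)
# change vs start around impeller and cup
for n,c,o,p in(('imp t',t,a,(209,273)),('imp s',s,b,(264,336)),('cup t',t,a,(421,262)),('cup s',s,b,(389,232))):
    x,y=p;d=np.abs(c['color'][y-20:y+20,x-20:x+20,::-1].astype(int)-o[y-20:y+20,x-20:x+20]).mean();print(n,d)
A=cv2.resize(t['color'][190:310,140:300,::-1],(400,300));B=cv2.resize(s['color'][220:370,220:400,::-1],(360,300))
C=cv2.resize(t['color'][220:290,320:520,::-1],(400,140));D=np.zeros((440,760,3),np.uint8);D[:300,:400]=A;D[:300,400:]=B;D[300:,:400]=C
cv2.imwrite('pics/c11.png',D)
E
```

```text
266 0
268 0
270 0
272 0
274 0
276 0
278 0
280 (np.int64(289), np.int64(304), 8)
282 (np.int64(287), np.int64(306), 13)
284 (np.int64(282), np.int64(306), 15)
286 (np.int64(287), np.int64(306), 20)
288 (np.int64(287), np.int64(306), 20)
290 (np.int64(287), np.int64(315), 22)
292 (np.int64(288), np.int64(305), 18)
294 (np.int64(290), np.int64(303), 14)
296 (np.int64(280), np.int64(300), 11)
298 0
imp t 22.268333333333334
imp s 7.167083333333333
cup t 6.795416666666667
cup s 6.360833333333333
```

Emit:
{"api": "move_arm", "payload": {
  "moves": [
    [[-0.012,0.055,-0.02,0,70],[-0.025,0.11,-0.04,0,70],[-0.037,0.1595,-0.09,0,70],[-0.037,0.1595,-0.13,0,70],[-0.037,0.1595,-0.15,0,70]]
  ]
}}

```text
clock: 26.88
eef_pos: [0.3992, 0.2235, 0.0475]
tool_rot: [-0.124, 0.992, -0.001, -0.002]
ft_force: [0.7, 0.2, -0.0]
grip_width: 0.0598
grasp_force: 0.0
```

```bash
python3 - <<'E'
from h import *
s=cam('scene','s12.png');b=cv2.imread('pics/scene0.png')[:,:,::-1]
g=lambda a:cv2.cvtColor(np.ascontiguousarray(a),cv2.COLOR_RGB2GRAY)
# lower half of impeller as template, shift vs start
T=g(b)[338:354,244:286]; r=cv2.matchTemplate(g(s['color'])[318:380,215:315],T,cv2.TM_CCOEFF_NORMED);_,v,_,l=cv2.minMaxLoc(r)
print(v,np.array(l)+[215,318]-[244,338],monitor.get_obs()['eef_pos'])
E
```

```text
0.9992446899414062 [0 0] [0.39843148 0.2226035  0.04605994]
```

Emit:
{"api": "move_arm", "payload": {
  "moves": [
    [[0,0,-0.015,0,70],[0,0,-0.03,0,70],[0,0,-0.037,0,70],[0,0,-0.037,0,70],[0,0,-0.037,0,35]]
  ]
}}

```text
clock: 27.55
eef_pos: [0.4021, 0.2237, 0.0139]
tool_rot: [-0.123, 0.992, 0.0, 0.001]
ft_force: [0.4, 0.9, 0.4]
grip_width: 0.0429
grasp_force: 0.0
```

Emit:
{"api": "move_arm", "payload": {
  "moves": [
    [[0,0,0,0,35],[0,0,0,0,30],[0,0,0,0,30],[0,0,0,0,30],[0,0,0,0,30]]
  ]
}}

```text
clock: 28.18
eef_pos: [0.4022, 0.224, 0.0146]
tool_rot: [-0.123, 0.992, 0.001, 0.001]
ft_force: [-1.3, -0.9, 5.7]
grip_width: 0.0344
grasp_force: 59.2
```

Emit:
{"api": "move_arm", "payload": {
  "moves": [
    [[0,0,0.02,0,30],[0,0,0.06,0,30],[0,0,0.11,0,30],[0,0,0.145,0,30],[0,0,0.145,0,30]]
  ]
}}

```text
clock: 28.8
eef_pos: [0.4037, 0.2247, 0.1616]
tool_rot: [-0.123, 0.992, 0.001, 0.004]
ft_force: [0.5, 0.1, -2.4]
grip_width: 0.0345
grasp_force: 60.1
```

Emit:
{"api": "move_arm", "payload": {
  "moves": [
    [[0.009,-0.04,0,0,30],[0.018,-0.08,0,0,30],[0.028,-0.12,0,0,30],[0.037,-0.16,0,0,30],[0.037,-0.16,0,0,30]]
  ]
}}

```text
clock: 29.42
eef_pos: [0.4379, 0.0612, 0.1569]
tool_rot: [-0.121, 0.993, -0.0, -0.001]
ft_force: [0.1, -0.3, -1.7]
grip_width: 0.0347
grasp_force: 60.2
```

```bash
python3 - <<'E'
from h import *
s=cam('scene','s13.png');e=monitor.get_obs()['eef_pos'];print(e)
a=cv2.imread('pics/scene0.png')[:,:,::-1]
# is impeller gone from bench; hub position in hand
print(np.abs(s['color'][325:355,244:286].astype(int)-a[325:355,244:286]).mean())
print('hub bottom predicted',proj(s,[.4392,.0638,e[2]-.014]),'tip',proj(s,[.4392,.0638,.125]))
y=int(proj(s,e)[1]);np.savetxt
t=s['color'][y-20:y+45,250:345,::-1];cv2.imwrite('pics/imp.png',cv2.resize(t,None,fx=8,fy=8,interpolation=cv2.INTER_CUBIC)); print(y)
E
```

```text
[0.43768019 0.06241224 0.15702644]
25.695238095238096
hub bottom predicted [295.90041397 258.3960797 ] tip [296.04837693 264.47555851]
253
```

View pics/imp.png

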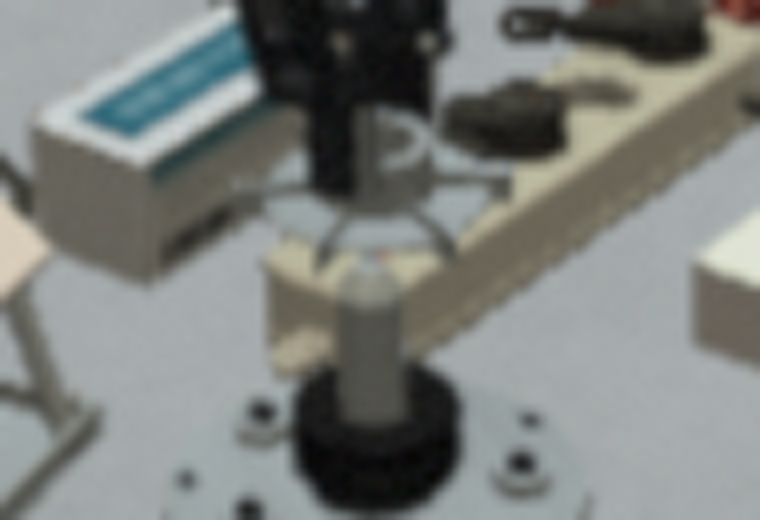

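The impeller is held level, centred at about crop x 375. The shaft tip is at crop x 370, with both rings stacked on the shoulder. I'll lower it.

Emit:
{"api": "move_arm", "payload": {
  "moves": [
    [[0,0.0005,-0.01,0,30],[0,0.0005,-0.022,0,30],[0,0.0005,-0.032,0,30],[0,0.0005,-0.042,0,30],[0,0.0005,-0.05,0,30]]
  ]
}}

```text
clock: 30.1
eef_pos: [0.4383, 0.0642, 0.1074]
tool_rot: [-0.123, 0.992, -0.0, -0.0]
ft_force: [0.5, -0.2, -1.7]
grip_width: 0.0351
grasp_force: 60.2
```

Emit:
{"api": "move_arm", "payload": {
  "moves": [
    [[0,0,-0.008,0,30],[0,0,-0.015,0,30],[0,0,-0.015,0,30],[0,0,-0.015,0,70],[0,0,-0.015,0,70]]
  ]
}}

```text
clock: 30.72
eef_pos: [0.4391, 0.064, 0.0938]
tool_rot: [-0.123, 0.992, 0.0, 0.001]
ft_force: [0.3, -0.2, -0.0]
grip_width: 0.0598
grasp_force: 0.0
```

Emit:
{"api": "move_arm", "payload": {
  "moves": [
    [[0,0,0,0,70],[0,0,0.04,0,85],[0,0,0.09,0,85],[0,0,0.13,0,85],[0,-0.05,0.13,0,85]]
  ]
}}

```text
clock: 31.35
eef_pos: [0.4415, 0.0155, 0.2273]
tool_rot: [-0.126, 0.992, -0.0, 0.005]
ft_force: [1.3, -0.6, -0.7]
grip_width: 0.0726
grasp_force: 0.0
```

```bash
python3 - <<'E'
from h import *
np.set_printoptions(precision=4,suppress=True)
s=cam('scene','s14.png');t=cam('top','t14.png');print(monitor.get_obs()['eef_pos'])
g=lambda a:cv2.cvtColor(np.ascontiguousarray(a),cv2.COLOR_RGB2GRAY)
b=cv2.imread('pics/scene0.png')[:,:,::-1];a=cv2.imread('pics/top0.png')[:,:,::-1]
# impeller: blade+hub template from start picture (px ref 264.4,333.7 hub top)
T=g(b)[324:356,244:286]; r=cv2.matchTemplate(g(s['color'])[225:320,255:345],T,cv2.TM_CCOEFF_NORMED);_,v,_,l=cv2.minMaxLoc(r)
h=np.array(l)+[255,225]-[244,324]+np.array([264.1,333.4]);print('hub top seen',v,h,'predicted',proj(s,[.4392,.0638,.102]),proj(s,[.4392,.0638,.11]))
# cup
T=g(a)[250:273,409:434]; r=cv2.matchTemplate(g(t['color'])[225:300,380:445],T,cv2.TM_CCOEFF_NORMED);_,v,_,l=cv2.minMaxLoc(r);print('cup top shift',v,np.array(l)+[380,225]-[409,250])
T=g(b)[218:244,378:400]; r=cv2.matchTemplate(g(s['color'])[205:265,360:418],T,cv2.TM_CCOEFF_NORMED);_,v,_,l=cv2.minMaxLoc(r);print('cup scene shift',v,np.array(l)+[360,205]-[378,218])
blk=lambda im:im.max(2)<85
c0={'color':a}
for y,x in((261,421),):
    p=blob({'color':t['color']},x,y,0,blk,16);print(p,onz(t,*p[0],.02))
E
```

```text
[0.439  0.0113 0.2245]
hub top seen 0.4468964636325836 [296.1 287.4] predicted [296.2344 272.1207] [296.1701 269.4756]
cup top shift 0.9999033808708191 [0 0]
cup scene shift 0.9996437430381775 [0 0]
(array([420.2906, 261.6441]), (16.240530014038086, 18.105417251586914)) [ 0.4451 -0.3968  0.02  ]
```

```bash
python3 - <<'E'
from h import *
np.set_printoptions(precision=4,suppress=True)
s=cv2.imread('pics/s14.png').astype(int);o=cv2.imread('pics/s11.png').astype(int)
c=vision.camera('scene')
d=(np.abs(s-o).max(2)>30)[240:310,262:332]
for r in range(20,60,2): print(r+240,''.join('#' if v else '.' for v in d[r]))
a=np.linspace(0,6.28,60)
for R_,z in((.044,.074),(.044,.088),(.0185,.102)):
    P=np.array([proj(c,[.4392+R_*np.cos(u),.0638+R_*np.sin(u),z]) for u in a]);print(z,P.min(0),P.max(0))
blk=lambda im:im.max(2)<85
p=blob(c,389,231,0,blk,15);print(p,onz(c,*p[0],.022))
P=np.array([proj(c,[.445+.025*np.cos(u),-.3955+.025*np.sin(u),z]) for u in a for z in(0,.04)]);print(P.min(0),P.max(0))
im=c['color'].astype(int)[215:250,372:406];m=(im.max(2)<85).astype(np.uint8);k,l,st,ce=cv2.connectedComponentsWithStats(m);print(st+np.array([372,215,0,0,0]))
E
```

```text
260 ......................................................................
262 ......................................................................
264 ......................................................................
266 ......................................................................
268 ......................................................................
270 ........................................##............................
272 ..........................####.........##.............................
274 ............................##.........######.........................
276 ...........................##.#########...............................
278 ..........................#...............##########..................
280 .................#####...#####.........######...####..................
282 ..................###...########......########........................
284 ........................######################........................
286 .........................####################.........................
288 ..........................#############...###.........................
290 ...........................#..........................................
292 ......................................................................
294 ......................................................................
296 ......................................................................
298 ......................................................................
0.074 [279.454  272.1597] [313.4285 290.9007]
0.088 [279.2599 267.6928] [313.4008 286.2679]
0.102 [289.0226 268.3017] [303.4414 276.0349]
(array([391.0337, 227.6622]), (17.46245765686035, 33.99698257446289)) [ 0.4583 -0.4333  0.022 ]
[380.2063 224.5949] [396.51   242.7697]
[[372 215  34  35 801]
 [382 215  19  28 389]]
```

```bash
python3 - <<'E'
from h import *
c=vision.camera('scene');t=vision.camera('top')
im=c['color'].astype(int)
for r in range(222,246,2):
    m=np.where(im[r,374:406].max(1)<110)[0]+374; print(r,(m.min(),m.max(),len(m)) if len(m) else 0)
im=t['color'].astype(int)
for r in range(250,274,2):
    m=np.where(im[r,405:440].max(1)<110)[0]+405; print(r,(m.min(),m.max(),len(m)) if len(m) else 0)
a=np.linspace(0,6.28,60)
P=np.array([proj(t,[.445+.025*np.cos(u),-.3955+.025*np.sin(u),z]) for u in a for z in(0,.04)]);print(P.min(0),P.max(0))
E
```

```text
222 (np.int64(387), np.int64(400), 14)
224 (np.int64(387), np.int64(400), 14)
226 (np.int64(385), np.int64(399), 15)
228 (np.int64(382), np.int64(396), 15)
230 (np.int64(382), np.int64(396), 15)
232 (np.int64(382), np.int64(396), 15)
234 (np.int64(382), np.int64(396), 15)
236 (np.int64(382), np.int64(396), 15)
238 (np.int64(381), np.int64(395), 15)
240 (np.int64(382), np.int64(395), 14)
242 (np.int64(384), np.int64(393), 10)
244 0
250 0
252 0
254 (np.int64(417), np.int64(425), 9)
256 (np.int64(414), np.int64(427), 14)
258 (np.int64(412), np.int64(429), 18)
260 (np.int64(412), np.int64(429), 18)
262 (np.int64(411), np.int64(429), 19)
264 (np.int64(411), np.int64(429), 19)
266 (np.int64(412), np.int64(428), 17)
268 (np.int64(414), np.int64(427), 14)
270 (np.int64(418), np.int64(421), 4)
272 0
[410.14994429 252.62020118] [429.80241047 270.52657535]
```

Emit:
{"api": "move_arm", "payload": {
  "moves": [
    [[0.001,-0.06,0,0,85],[0.002,-0.12,0,0,85],[0.003,-0.18,0,0,85],[0.004,-0.24,0,0,85],[0.005,-0.3,0,0,85]]
  ]
}}

```text
clock: 32.22
eef_pos: [0.4439, -0.2867, 0.2228]
tool_rot: [-0.124, 0.992, 0.0, -0.0]
ft_force: [2.3, 0.9, 0.2]
grip_width: 0.0728
grasp_force: 0.0
```

Emit:
{"api": "move_arm", "payload": {
  "moves": [
    [[0,-0.06,0,0,85],[0,-0.105,-0.03,0,85],[0,-0.105,-0.08,0,85],[0,-0.105,-0.13,0,85],[0,-0.105,-0.15,0,85]]
  ]
}}

```text
clock: 32.85
eef_pos: [0.442, -0.3881, 0.0687]
tool_rot: [-0.124, 0.992, 0.003, -0.002]
ft_force: [1.1, 0.5, 0.5]
grip_width: 0.0724
grasp_force: 0.0
```

```bash
python3 - <<'E'
from h import *
c=cam('scene','s15.png');o=monitor.get_obs();print(o['eef_pos'])
im=c['color'].astype(int)
for r in range(228,246,3):
    m=np.where(im[r,374:406].max(1)<110)[0]+374; print(r,(m.min(),m.max(),len(m)) if len(m) else 0)
E
```

```text
[ 0.44143127 -0.38753015  0.06708159]
228 (np.int64(382), np.int64(405), 20)
231 (np.int64(382), np.int64(405), 20)
234 (np.int64(381), np.int64(405), 21)
237 (np.int64(381), np.int64(405), 21)
240 (np.int64(382), np.int64(405), 18)
243 (np.int64(402), np.int64(405), 4)
```

Emit:
{"api": "move_arm", "payload": {
  "moves": [
    [[0.001,-0.003,0,0,85],[0.001,-0.003,0,0,85],[0.001,-0.003,0,0,85]]
  ]
}}

```text
clock: 33.28
eef_pos: [0.4456, -0.3946, 0.0749]
tool_rot: [-0.123, 0.992, -0.001, 0.001]
ft_force: [-0.7, 0.2, -0.2]
grip_width: 0.0726
grasp_force: 0.0
```

Emit:
{"api": "move_arm", "payload": {
  "moves": [
    [[0,-0.001,-0.03,0,85],[0,-0.001,-0.06,0,85],[0,-0.001,-0.067,0,85],[0,-0.001,-0.067,0,85],[0,-0.001,-0.067,0,45]]
  ]
}}

```text
clock: 33.9
eef_pos: [0.4455, -0.3959, 0.0079]
tool_rot: [-0.123, 0.992, -0.001, 0.001]
ft_force: [0.9, -0.1, -0.2]
grip_width: 0.0555
grasp_force: 0.0
```

Emit:
{"api": "move_arm", "payload": {
  "moves": [
    [[0,0,0,0,45],[0,0,0,0,40],[0,0,0,0,40],[0,0,0,0,40],[0,0,0,0,40]]
  ]
}}

```text
clock: 34.52
eef_pos: [0.4458, -0.3962, 0.0085]
tool_rot: [-0.123, 0.992, -0.002, 0.001]
ft_force: [-0.6, 0.7, 5.9]
grip_width: 0.0482
grasp_force: 62.5
```

Emit:
{"api": "move_arm", "payload": {
  "moves": [
    [[0,0,0.05,0,40],[0,0,0.1,0,40],[0,0,0.15,0,40],[0,0,0.165,0,40],[0,0,0.165,0,40]]
  ]
}}

```text
clock: 35.15
eef_pos: [0.4449, -0.3953, 0.1721]
tool_rot: [-0.123, 0.992, -0.001, 0.001]
ft_force: [-0.2, -0.1, -1.4]
grip_width: 0.0484
grasp_force: 62.7
```

Emit:
{"api": "move_arm", "payload": {
  "moves": [
    [[-0.001,0.06,0,0,40],[-0.002,0.12,0,0,40],[-0.003,0.18,0,0,40],[-0.004,0.24,0,0,40],[-0.005,0.3,0,0,40]]
  ]
}}

```text
clock: 35.78
eef_pos: [0.4375, -0.0928, 0.1688]
tool_rot: [-0.123, 0.992, 0.001, -0.002]
ft_force: [0.7, 1.4, -1.4]
grip_width: 0.0483
grasp_force: 62.8
```

Emit:
{"api": "move_arm", "payload": {
  "moves": [
    [[-0.001,0.06,0,0,40],[-0.001,0.12,0,0,40],[-0.001,0.159,0,0,40],[-0.001,0.159,0,0,40],[-0.001,0.159,0,0,40]]
  ]
}}

```text
clock: 36.4
eef_pos: [0.4372, 0.0636, 0.1696]
tool_rot: [-0.123, 0.992, -0.0, -0.002]
ft_force: [0.5, 0.2, -1.2]
grip_width: 0.0486
grasp_force: 62.9
```

```bash
python3 - <<'E'
from h import *
c=cam('scene','s16.png');o=monitor.get_obs();e=o['eef_pos'];print(e)
im=c['color'].astype(int)
a=np.linspace(0,6.28,60)
P=np.array([proj(c,[.4392+.025*np.cos(u),.0638+.025*np.sin(u),z]) for u in a for z in(e[2]-.0085,e[2]+.03)]);print(P.min(0),P.max(0))
for r in range(236,272,2):
    m=np.where(im[r,276:312].max(1)<85)[0]+276; print(r,(m.min(),m.max(),len(m)) if len(m) else 0)
print(monitor.get_obs()['eef_pos'])
E
```

```text
[0.43754502 0.06321949 0.16992012]
[285.32427888 233.91710099] [305.69363853 257.20298748]
236 (np.int64(280), np.int64(304), 25)
238 (np.int64(280), np.int64(305), 26)
240 (np.int64(280), np.int64(305), 26)
242 (np.int64(285), np.int64(305), 21)
244 (np.int64(284), np.int64(305), 22)
246 (np.int64(281), np.int64(311), 31)
248 (np.int64(278), np.int64(311), 32)
250 (np.int64(276), np.int64(311), 30)
252 (np.int64(286), np.int64(311), 26)
254 (np.int64(287), np.int64(310), 24)
256 (np.int64(281), np.int64(310), 25)
258 (np.int64(278), np.int64(309), 12)
260 (np.int64(276), np.int64(278), 3)
262 (np.int64(276), np.int64(276), 1)
264 0
266 0
268 0
270 0
[0.43754502 0.06321949 0.16992012]
```

Emit:
{"api": "move_arm", "payload": {
  "moves": [
    [[0.0005,0,-0.02,0,40],[0.0005,0,-0.032,0,40],[0.0005,0,-0.042,0,40],[0.0005,0,-0.05,0,40],[0.0005,0,-0.056,0,40]]
  ]
}}

```text
clock: 37.08
eef_pos: [0.4391, 0.0639, 0.1149]
tool_rot: [-0.123, 0.992, 0.0, -0.0]
ft_force: [-0.3, 0.4, -1.7]
grip_width: 0.0482
grasp_force: 62.9
```

Emit:
{"api": "move_arm", "payload": {
  "moves": [
    [[0,0,-0.003,0,40],[0,0,-0.004,0,40],[0,0,-0.004,0,40]]
  ]
}}

```text
clock: 37.45
eef_pos: [0.4392, 0.0641, 0.1115]
tool_rot: [-0.123, 0.992, 0.0, 0.0]
ft_force: [-0.1, 0.6, -1.7]
grip_width: 0.0479
grasp_force: 62.9
```

Cup bottom is near 103 mm. I'll release and retreat.

Emit:
{"api": "move_arm", "payload": {
  "moves": [
    [[0,0,-0.001,0,40],[0,0,-0.001,0,75],[0,0,-0.001,0,85],[0,0,-0.001,0,85],[0,0,0.03,0,85]]
  ]
}}

```text
clock: 38.08
eef_pos: [0.437, 0.0637, 0.1398]
tool_rot: [-0.123, 0.992, -0.0, -0.003]
ft_force: [-0.0, 1.6, 0.9]
grip_width: 0.0728
grasp_force: 0.0
```

Emit:
{"api": "move_arm", "payload": {
  "moves": [
    [[0,0,0.05,0,85],[0,0,0.1,0,85],[0,-0.06,0.12,0,85],[0,-0.12,0.12,0,85],[0,-0.18,0.12,0,85]]
  ]
}}

```text
clock: 38.7
eef_pos: [0.4393, -0.1176, 0.2621]
tool_rot: [-0.123, 0.992, -0.0, 0.001]
ft_force: [1.7, 0.2, -0.8]
grip_width: 0.0724
grasp_force: 0.0
```

Emit:
{"api": "move_arm", "payload": {
  "moves": [
    [[0,-0.06,0,0,85],[0,-0.12,0,0,85],[0,-0.18,0,0,85],[0,-0.18,0,0,85],[0,-0.18,0,0,85]]
  ]
}}

```text
clock: 39.33
eef_pos: [0.4387, -0.2957, 0.2609]
tool_rot: [-0.123, 0.992, 0.001, -0.0]
ft_force: [0.2, 0.5, -0.4]
grip_width: 0.0726
grasp_force: 0.0
```

```bash
python3 - <<'E'
from h import *
c=cam('scene','s17.png');t=cam('top','t17.png')
im=c['color'].astype(int); a=np.linspace(0,6.28,60)
for n,R_,zs in(('cup',.025,(.102,.142)),('dome',.015,(.149,)),('imp',.044,(.074,.088))):
    P=np.array([proj(c,[.4392+R_*np.cos(u),.0638+R_*np.sin(u),z]) for u in a for z in zs]);print(n,P.min(0),P.max(0))
o=cv2.imread('pics/s14.png')[:,:,::-1].astype(int);d=(np.abs(im-o).max(2)>25)[240:300,262:332]
for r in range(0,58,2): print(r+240,''.join('#' if v else '.' for v in d[r]))
tc=t['color'].astype(int)[235:280,235:290]; m=(tc.max(2)<95).astype(np.uint8);k,l,st,ce=cv2.connectedComponentsWithStats(m);i=1+st[1:,4].argmax()
print('top cup',st[i],ce[i]+[235,235],proj(t,[.4392,.0638,.13]))
E
```

```text
cup [286.02127259 253.74855372] [305.97323046 277.43280826]
dome [289.90602952 253.36306859] [301.79258019 259.4273452 ]
imp [279.25986495 267.69280078] [313.42853878 290.90073349]
240 ......................................................................
242 ......................................................................
244 ......................................................................
246 ......................................................................
248 ......................................................................
250 ......................................................................
252 ......................................................................
254 ................................#####.................................
256 ...........................######.########............................
258 .........................###############.##...........................
260 ........................#####################.........................
262 ........................#####################.........................
264 ...............
[... 641 characters left out ...]
..............
282 ......................................................................
284 ......................................................................
286 ......................................................................
288 ......................................................................
290 ......................................................................
292 ......................................................................
294 ......................................................................
296 ......................................................................
top cup [ 15  15  20  19 275] [259.48       258.57090909] [259.88780531 257.9916265 ]
```

```bash
python3 -c "
from workcell import job
print(job.job_done())"
```

```text
the job is handed in; nothing more can be done
None
```

The job is done and handed in: the guard is in its narrow well, and both rings, the impeller and the cup are on the shaft in order; the final camera check agreed, though one ring slipped and was re-picked, and wrist force peaked at 77 N.

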